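# Free the seized screw press and set its mould out to cool

## Task

The screw of the small bench press has seized on the aluminium mould: break its red wing knob loose with a short firm twist counter-clockwise, then keep turning until the screw's nose is up clear of the mould. Draw the mould out onto the front of the press bed and let go of it there, then take it afresh, carry it level and set it down gently, flat in the middle of the white tile. Leave the other things on the bench as they are.

Things in the scene. Friction and masses are not known exactly. Their poses are not given: they have to be found in the camera images.
- press: Blue screw press, fixed to the bench. Origin at bench level under the screw axis; -x is its open front, z up. Steel bed 108 mm wide, top 18 mm above the bench, from 148 mm in front (-x) of the screw axis to 58 mm behind; a 10 mm stop behind the mould. 18 mm columns at y = +-52 mm carry a cross-beam 30 mm deep (x), 130 mm wide, 95 to 123 mm up; nuts at y = +-52 mm reach 137 mm.
- knob_grip (a point): Centre of the grip of the red wing knob on top of the press, 155 mm above the bench: a bar 60 mm long, 16 mm thick, 26 mm high; this point is on the vertical screw axis, 13 mm below its top. x axis along the bar (at the start the press's x), y across the 16 mm. It turns in place while the spindle below it rises. Grip it firmly.
- knob (a joint): Turn of the wing knob in rad: 0 at the start (seized), grows counter-clockwise seen from above (loosening), stop at 3.1. It takes about 0.8 N m to break loose, easing over the first 0.4 rad; then it turns freely (0.03 N m) and stays where left. The screw's nose, under the beam, rises 1.9 mm per rad and is clear of the mould from 1.95 rad on.
- mould_center (a point): Centre, 19 mm above its underside, of the loose 0.6 kg aluminium mould: block 80 (x) x 56 (y) x 34 mm high with a brass frame 46 mm square, 4 mm high on top; handle to -x. It starts on the bed under the screw, x along the press's x; the nose (24 mm across) stands 3.5 mm deep in the frame's 30 mm square opening and locks it there.
- mould_ball (a point): Centre of the black ball, 24 mm in diameter, on an 8 mm rod at the mould's front: 90 mm in front (-x) of the mould's centre, 24 mm above its underside. For pulling only: lifted by it the mould swings down. Drawn out by 70 mm or more, the body can be gripped from above across its 56 mm, clear of the beam.
- tile_top (a point): Centre of the top of the white ceramic tile, 180 mm (x) by 160 mm (y), 10 mm thick, fixed flat on the bench to the left or right of the press.
- stirrer: Grey hotplate stirrer, fixed, 170 mm (x) by 160 mm (y), 83 mm high, on the other side of the press from the tile; origin under its centre. Leave alone.
- wash_red: Wash bottle with red cap and spout, 68 mm in diameter, 184 mm high, loose; origin under its centre. Leave alone.
- wash_white: Wash bottle with white cap and spout, 68 mm in diameter, 184 mm high, loose; origin under its centre. Leave alone.
- beaker: Glass beaker, 68 mm in diameter, 90 mm high, standing loose on the stirrer; origin under its centre. Leave alone.
- jar: Amber jar with black cap, 48 mm in diameter, 55 mm high, loose; origin under its centre. Leave alone.
- spatula: Steel spoon spatula, 160 mm long, lying loose along its x. Leave alone.
- crucible: White crucible, 42 mm in diameter, 34 mm high, loose; origin under its centre. Leave alone.
- timer: Yellow timer, 50 x 65 x 22 mm, lying loose; origin under its centre. Leave alone.
- mould: The same mould; origin under its centre, else as mould_center.
- tile: The same tile; origin under its centre, else as tile_top.
Not all that is in view belongs to the job. Of the things like the tile, leave any that is turquoise; of the rest the larger one is meant. Of the things that look like the mould, the smaller one is meant.

How it is judged:
On the way, in this order (a step that is already met when the one before it is completed fails the run):
1. the knob is broken loose: turned 0.35 rad (value of joint knob above 0.35 rad), for 0.1 s.
2. the screw's nose is clear of the mould: knob at 1.85 rad or more, the mould still in its place (value of joint knob above 1.85 rad and distance of mould_center from where it was at the start of the episode below 0.02 m), for 0.1 s.
3. the mould lies let go on the front of the bed, at least 60 mm in front of the screw axis (x of mould_center in the frame of press below -0.06 m and z of mould_center in the frame of press below 0.042 m and angle between mould_center's own z axis and vertical below 0.1 rad and linear speed of mould below 0.03 m/s and contact force between the fingers and mould below 0.2 N), for 0.2 s.
4. the mould is lifted off the bed (z of mould_center in the frame of press above 0.057 m), for 0.1 s.
At the end, for the whole second after the job is handed in: The mould rests flat (within 0.06 rad) and still on the tile, its centre within 25 mm of the tile's centre, and the knob is still turned out 1.85 rad or more (horizontal distance between mould_center and tile_top below 0.025 m and z of mould_center in the frame of tile_top between 0.015 and 0.023 m and angle between mould_center's own z axis and vertical below 0.06 rad and linear speed of mould below 0.02 m/s and value of joint knob above 1.85 rad); the robot touches nothing.
It fails at once if the mould is tipped more than 0.35 rad (angle between mould_center's own z axis and vertical above 0.35 rad).
It fails at once if the mould is dropped: falls untouched faster than 0.4 m/s (about 10 mm) (linear speed of mould above 0.4 m/s and contact force between the fingers and mould below 0.1 N).
It fails at once if the mould is slammed on the tile (over 80 N) (contact force between mould and tile above 80 N).
It fails at once if a bystander is shifted more than 30 mm or tipped over (distance of any of wash_red, wash_white, beaker, jar, spatula, crucible, timer from where it was at the start of the episode above 0.03 m or angle between any of wash_red, wash_white, beaker, jar, crucible, timer's own z axis and vertical above 0.5 rad).
It also fails if it takes over 72 s, if anything falls off the work surface, if the arm or the gripper's body presses on something with over 40 N, if the wrist force passes 120 N, or if a joint passes its speed limit or range.

## Robot

A 7-joint arm with a two-finger parallel gripper is mounted at the origin on the work surface. World frame = base frame: x ahead of the robot, y to its left, z up, the work surface at z = 0. Lengths are in m, angles in rad, forces in N, time in s.
With the tool pointing down it reaches from about 0.425 to 0.875 m from the base axis. Payload 9.9 kg.
Tool frame: the origin (TCP) lies at the very end of the fingers, on their centre line; the grasp point (between the pads) lies 19 mm behind it; z points along the fingers, y is the line along which they close (so a half turn about z gives the same grasp; the last joint's range is limited). The gripper opens to 85 mm and grips with 20 to 120 N. Pads are 22 mm wide; open, the fingers measure 114 mm over their backs; the gripper's body (76 mm by 85 mm) begins 54 mm behind the grasp point. The pads swing forward as they close: fully open they stand 13 mm farther back than shut.
Start: joints at [1.159, 0.576, 0.025, 1.437, -0.015, 1.129, -0.057], TCP at [0.217, -0.639, 0.204] pointing down, gripper open.
Joint ranges: [-2.76, 2.76], [-0.34, 2.15], [-1.52, 1.57], [0.19, 2.46], [-1.09, 4.23], [0.17, 1.99], [-2.82, 2.82]. Speed limits (rad/s): [2.22, 2.22, 3.01, 3.01, 3.14, 3.14, 3.14].

## Interface

Orientations are given as a unit quaternion [x, y, z, w].
In Python, from bench import get_state, capture, finish_job gives the robot as it stands. The module is installed in compiled form; this text tells all that it offers.
- The arm moves only by the tool servo_tool, never from a script. Its argument "rows" is a list of rows, each an object with "xyz": the shift along the tool's x, y, z in m, a list of three; "roll": the turn about the tool's z in rad. In form: [{"xyz": [x, y, z], "roll": roll}, ...]. A call has 1 to 8 rows; each row shifts and turns the commanded pose from where the row before left it, along the tool's axes as they then stand; what a row does not reach is not made up. A row lasts 1/8 s, in which the tool goes at most 62.5 mm and 10.7 degrees, less where a joint would pass 70% of its speed; a pose out of reach is approached as far as the arm can. A call with a gripper value outside its range is refused whole. "gripper" is the closure in counts, from 0 (fully open) to 255 (shut), set as the call begins (left out, the last holds). The fingers move at their own pace and stop on an object; "newtons" is the grip in N (left out, the last holds). Time passes only in rows, so rows that do not move let the fingers close. It gives the time, the measured TCP pose, the force, the opening and the grip force at its end, in the units of the state.
- get_state(): the state, without advancing time (a new reading comes with each control period).
- capture(name): name is "scene" or "side" or "wrist"; returns a dict with "pixels" (384x512x3 uint8, blue, green, red), "fx", "fy", "cx", "cy" (pixels), "R" (3x3) and "t" (3): a world point X has camera coordinates R X + t; the wrist camera has in their place "hand_eye" (4x4, takes a point from camera to tool coordinates, whose origin is the TCP and whose axes are the flange's). Camera axes: x right, y down, z forward; pixel columns grow to the right and rows downward; lengths in m; the calibration is good to about 2 mm. A picture is of the moment at which its call begins: read the wrist's pose just before it. There is no depth.
- finish_job(): hands the job in; it is judged then, once.
The state is a dict: "t": time; "joint_positions": joint angles; "joint_velocities": joint speeds; "joint_efforts": joint torques, N m; "ee_pos": TCP position; "eef_rot": TCP orientation; "wrist_force": force on the tool from outside, world axes, zero at the start; "torque": the same for the moment, N m; "width": finger opening in m; "grip_force": force on a finger pad.
Only numpy, scipy, OpenCV 4.12 (cv2) and the standard library are available. Lean on these libraries where they do the work, as an engineer would, in place of code of your own. Each camera call takes 0.05 s, during which the arm holds its last target. There are 200 camera calls.

## Working session

There is one attempt and no reset: what is moved stays moved. The work goes in short steps, Python scripts to look and compute and a tool call to move; the robot and the scene stay as the last step left them, time stands still between calls to the robot, and variables do not carry over. Pictures are saved under pics/ and viewed, at most 10 in all, crops included, and the job is handed in when it is done.

Besides the shell and the picture viewer there is one more tool, called as name([rows], argument=value, ...), one row to a line, values as JSON. servo_tool: Moves the arm, as the interface text tells. Its arguments: {"type":"object","properties":{"rows":{"type":"array","items":{"type":"object","properties":{"xyz":{"type":"array","items":{"type":"number"}},"roll":{"type":"number"}}}},"gripper":{"type":"number"},"newtons":{"type":"number"}},"required":["rows"]}

```bash
mkdir -p pics
python3 - <<'E'
from bench import *
import cv2,json,numpy as np
s=get_state();print({k:np.round(v,3).tolist() for k,v in s.items()})
for n in("scene","side","wrist"):
    c=capture(n);cv2.imwrite(f"pics/{n}0.png",c["pixels"]);p=c.pop("pixels")
    print(n,{k:np.round(v,4).tolist() if not isinstance(v,str) else v for k,v in c.items()})
E
```

```text
{'t': 0.0, 'joint_positions': [1.159, 0.577, 0.025, 1.438, -0.015, 1.129, -0.056], 'joint_velocities': [0.0, -0.001, 0.0, 0.0, 0.001, 0.002, 0.0], 'joint_efforts': [-0.0, -76.579, 2.25, -28.596, 0.015, 0.013, -0.0], 'ee_pos': [0.217, -0.639, 0.203], 'eef_rot': [0.987, 0.163, -0.0, -0.001], 'wrist_force': [0.146, 0.402, 0.536], 'torque': [0.002, 0.04, -0.006], 'grip_force': 0.0, 'width': 0.085}
scene {'fx': 435.7611, 'fy': 435.7611, 'cx': 252.3352, 'cy': 193.5522, 'R': [[-0.596, 0.8029, 0.0054], [0.6599, 0.4937, -0.5664], [-0.4574, -0.334, -0.8241]], 't': [0.3173, -0.2362, 1.7894]}
side {'fx': 380.1391, 'fy': 380.1391, 'cx': 260.0665, 'cy': 196.9567, 'R': [[0.9294, -0.3687, 0.0135], [-0.2071, -0.5517, -0.8079], [0.3054, 0.7481, -0.5892]], 't': [-0.4576, 0.1915, 1.2685]}
wrist {'fx': 303.8196, 'fy': 303.8196, 'cx': 251.6842, 'cy': 187.7501, 'hand_eye': [[-0.0011, -0.96, -0.2799, 0.0705], [1.0, -0.0008, -0.0012, -0.0005], [0.001, -0.2799, 0.96, -0.1707], [0.0, 0.0, 0.0, 1.0]]}
```

View pics/scene0.png

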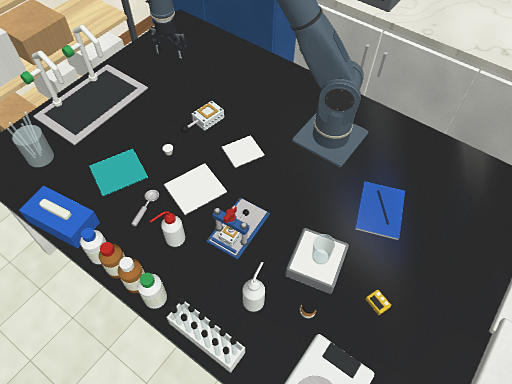

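View pics/side0.png

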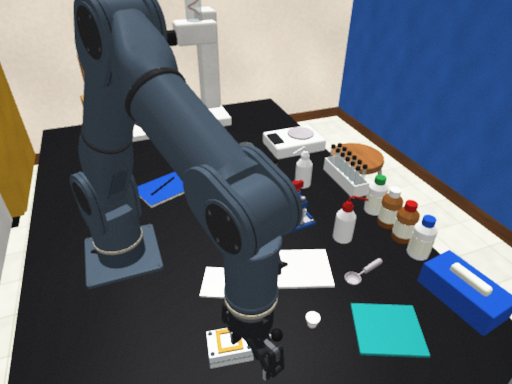

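The scene shows the press near (238,226), the large white tile near (195,188) and the decoy mould at (208,115). I'll crop in on the press and measure the tile and knob.

```bash
cat > h.py <<'E'
import numpy as np,cv2
from bench import *
from scipy.spatial.transform import Rotation as Ro
def cam(n):
    s=get_state();c=capture(n)
    if n=="wrist":
        R=Ro.from_quat(s["eef_rot"]).as_matrix();H=np.array(c["hand_eye"])
        Rc=R@H[:3,:3];C=R@H[:3,3]+np.array(s["ee_pos"])
    else:
        Rc=np.array(c["R"]).T;C=-Rc@np.array(c["t"])
    c["Rc"],c["C"]=Rc,C
    return c
def ray(c,uv,z):
    uv=np.atleast_2d(uv).astype(float)
    d=np.c_[(uv[:,0]-c["cx"])/c["fx"],(uv[:,1]-c["cy"])/c["fy"],np.ones(len(uv))]@c["Rc"].T
    return c["C"]+d*((z-c["C"][2])/d[:,2])[:,None]
def proj(c,X):
    p=(np.atleast_2d(X)-c["C"])@c["Rc"]
    return np.c_[p[:,0]/p[:,2]*c["fx"]+c["cx"],p[:,1]/p[:,2]*c["fy"]+c["cy"]]
def blobs(m,amin=20):
    n,l,st,ce=cv2.connectedComponentsWithStats(m.astype(np.uint8))
    return [(st[i,4],ce[i],l==i) for i in range(1,n) if st[i,4]>=amin]
def quad(m):
    ct=max(cv2.findContours(m.astype(np.uint8),0,2)[0],key=cv2.contourArea)
    return cv2.minAreaRect(ct),ct[:,0]
E
python3 - <<'E'
from h import *
c=cam("scene");p=c["pixels"];hsv=cv2.cvtColor(p,cv2.COLOR_BGR2HSV);h,s,v=[hsv[...,i].astype(int) for i in range(3)]
cv2.imwrite("pics/c1.png",cv2.resize(p[90:290,130:330],None,fx=3,fy=3,interpolation=2))
m=(s<40)&(v>190)
for a,ce,mm in blobs(m,250):
    q,ct=quad(mm);W=ray(c,ct,0.01)[:,:2].astype(np.float32);print("white",a,ce.round(),cv2.minAreaRect(W))
m=((h<8)|(h>172))&(s>130)&(v>90)
for a,ce,mm in blobs(m,20): print("red",a,ce.round(1),ray(c,ce,.155).round(3))
E
```

```text
white 359 [139.  10.] ((-0.1536460816860199, -1.2330507040023804), (0.2202024757862091, 0.093239426612854), 53.5013427734375)
white 5985 [456.  24.] ((-0.9089536666870117, 0.07403784990310669), (0.5577557682991028, 0.9392767548561096), 37.088253021240234)
white 515 [400.  38.] ((-0.7302107810974121, -0.09051099419593811), (0.06949012726545334, 0.8709791898727417), 0.04193932190537453)
white 2512 [90. 77.] ((0.3534771502017975, -1.0685575008392334), (0.7862914800643921, 0.4840262532234192), 56.13985061645508)
white 292 [11. 55.] ((0.4687407910823822, -1.4704684019088745), (0.3336511552333832, 0.05790465697646141), 69.41970825195312)
white 595 [59. 71.] ((0.3959827423095703, -1.2244306802749634), (0.32049569487571716, 0.1202557235956192), 73.53998565673828)
white 749 [243. 151.] ((0.28186923265457153, -0.23393279314041138), (0.11868973076343536, 0.1296910047531128), 64.89115142822266)
white 1694 [195. 188.] ((0.5315432548522949, -0.26738426089286804), (0.16262589395046234, 0.17858676612377167), 70.9311752319336)
white 253 [ 55. 208.] ((0.9044705629348755, -0.611005425453186), (0.029564
[... 786 characters left out ...]
, 0.06406834721565247), 35.717979431152344)
white 498 [151. 292.] ((0.9379968643188477, -0.11912833154201508), (0.11465444415807724, 0.10200527310371399), 58.157867431640625)
white 1633 [500. 350.] ((0.3907126784324646, 0.8518139123916626), (0.3497174084186554, 0.0831114649772644), 5.188128471374512)
white 1342 [208. 338.] ((0.9217305183410645, 0.11350139230489731), (0.2584831416606903, 0.078338123857975), 88.4848861694336)
white 1758 [325. 368.] ((0.8062766194343567, 0.48316553235054016), (0.1761619597673416, 0.19160789251327515), 0.062216613441705704)
red 135 [229.8 214.7] [[ 0.615 -0.029  0.155]]
red 150 [165.6 217.1] [[ 0.744 -0.187  0.155]]
red 167 [106.7 248.8] [[ 0.933 -0.252  0.155]]
```

View pics/c1.png

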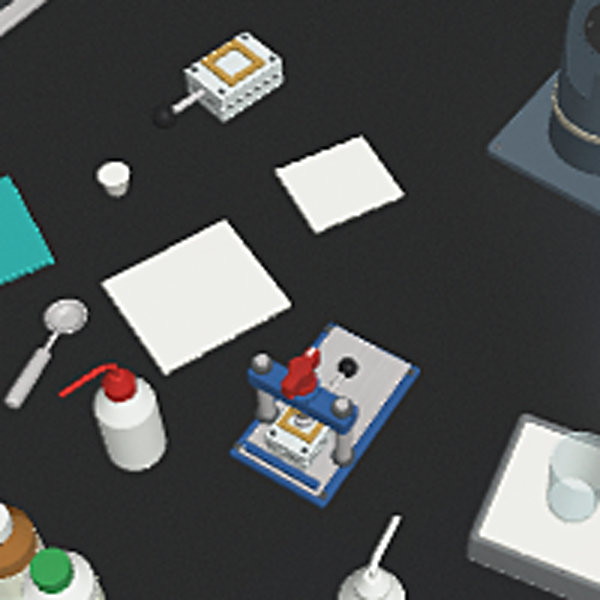

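Tile centre is about (0.532,-0.267), tile x at -19°. The knob is at about (0.615,-0.029), and the press yaw is about 4.5° with its front towards the robot. Next I'll lift and travel above the press.

servo_tool([
  {"xyz": [0, 0, -0.05]},
  {"xyz": [0, 0, -0.05]},
  {"xyz": [0.041, -0.032, 0]},
  {"xyz": [0.041, -0.032, 0]},
  {"xyz": [0.041, -0.032, 0]},
  {"xyz": [0.041, -0.032, 0]},
  {"xyz": [0.041, -0.032, 0]},
  {"xyz": [0.041, -0.032, 0]},
], gripper=100, newtons=120)

```text
invalid input at $.rows[0]: expected keys xyz, roll
```

servo_tool([
  {"xyz": [0.041, -0.032, 0]},
  {"xyz": [0.041, -0.032, 0]},
  {"xyz": [0.041, -0.032, 0]},
  {"xyz": [0.041, -0.032, 0]},
  {"xyz": [0.041, -0.032, 0]},
  {"xyz": [0.041, -0.032, 0]},
  {"xyz": [0, 0, 0], "roll": 0.12},
  {"xyz": [0, 0, 0], "roll": 0.12},
])

```text
invalid input at $.rows[0]: expected keys xyz, roll
```

```bash
cat > look.py <<'E'
import sys
from h import *
s=get_state();print("t",round(s["t"],2),np.round(s["ee_pos"],4),"yaw",np.round(2*np.arctan2(s["eef_rot"][1],s["eef_rot"][0]),4),"w",round(s["width"],4),"j7",round(s["joint_positions"][6],3),np.round(s["eef_rot"],4))
c=cam("wrist");p=c["pixels"];hsv=cv2.cvtColor(p,cv2.COLOR_BGR2HSV);h,sa,v=[hsv[...,i].astype(int) for i in range(3)]
m=((h<8)|(h>172))&(sa>130)&(v>60)
for a,ce,mm in blobs(m,150):
    q,ct=quad(mm);W=ray(c,ct,0.168)[:,:2].astype(np.float32);print("red",a,ce.round(1),cv2.minAreaRect(W))
m=(h>100)&(h<130)&(sa>120)&(v>50)
for a,ce,mm in blobs(m,800):
    q,ct=quad(mm);W=ray(c,ct,0.009)[:,:2].astype(np.float32);print("blue",a,ce.round(1),cv2.minAreaRect(W),cv2.minAreaRect(ray(c,ct,0.123)[:,:2].astype(np.float32)))
cv2.imwrite(sys.argv[1],cv2.resize(p,(768,576)))
E
python3 look.py pics/w1.png
```

```text
t 0.2 [ 0.2173 -0.6388  0.2032] yaw 0.3279 w 0.0855 j7 -0.056 [ 9.866e-01  1.632e-01 -1.000e-04 -5.000e-04]
```

View pics/w1.png

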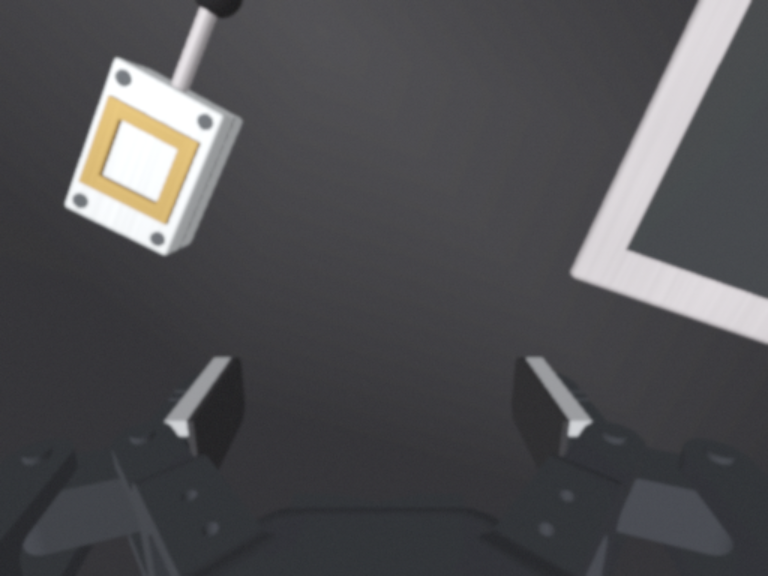

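The call was refused because every row needs a roll. The picture therefore still shows the start pose: the decoy mould at top left (150,160) and the sink corner at right. I'll repeat the moves with roll included.

servo_tool([
  {"xyz": [0, 0, -0.05], "roll": 0},
  {"xyz": [0, 0, -0.05], "roll": 0},
  {"xyz": [0.041, -0.032, 0], "roll": 0},
  {"xyz": [0.041, -0.032, 0], "roll": 0},
  {"xyz": [0.041, -0.032, 0], "roll": 0},
  {"xyz": [0.041, -0.032, 0], "roll": 0},
  {"xyz": [0.041, -0.032, 0], "roll": 0},
  {"xyz": [0.041, -0.032, 0], "roll": 0},
], gripper=100, newtons=120)

```text
t: 1.25
ee_pos: [0.3891, -0.3765, 0.3038]
eef_rot: [0.987, 0.163, 0.0, 0.0]
wrist_force: [-0.3, -0.2, 0.3]
width: 0.0522
grip_force: 0.0
```

servo_tool([
  {"xyz": [0.041, -0.032, 0], "roll": 0},
  {"xyz": [0.041, -0.032, 0], "roll": 0},
  {"xyz": [0.041, -0.032, 0], "roll": 0},
  {"xyz": [0.041, -0.032, 0], "roll": 0},
  {"xyz": [0.041, -0.032, 0], "roll": 0},
  {"xyz": [0.041, -0.032, 0], "roll": 0},
  {"xyz": [0, 0, 0], "roll": 0.12},
  {"xyz": [0, 0, 0], "roll": 0.12},
])

```text
t: 2.25
ee_pos: [0.5597, -0.1163, 0.3034]
eef_rot: [0.999, 0.043, -0.0, -0.0]
wrist_force: [-1.0, 0.1, 0.3]
width: 0.0519
grip_force: 0.0
```

```bash
python3 look.py pics/w2.png
```

```text
t 2.25 [ 0.5597 -0.1163  0.3034] yaw 0.0854 w 0.0519 j7 -1.406 [ 9.991e-01  4.270e-02 -2.000e-04 -1.000e-04]
red 561 [339.6   8.4] ((0.7126836776733398, -0.18251673877239227), (0.015948619693517685, 0.030211053788661957), 4.812037467956543)
red 1151 [176.6 108.4] ((0.6118564605712891, -0.038022831082344055), (0.031703054904937744, 0.05297906696796417), 78.62891387939453)
blue 1015 [154.1 123.5] ((0.5597568154335022, 0.0362892672419548), (0.18241289258003235, 0.054235272109508514), 12.486983299255371) ((0.5769374966621399, 0.00042776018381118774), (0.13770639896392822, 0.04094305634498596), 12.4870023727417)
blue 857 [216.2 104.4] ((0.6182825565338135, -0.06070574000477791), (0.05391291156411171, 0.10181963443756104), 27.577556610107422) ((0.6211196184158325, -0.07279530167579651), (0.04069971293210983, 0.07686524838209152), 27.57753562927246)
blue 1277 [ 10.2 310.2] ((0.23405936360359192, 0.28524768352508545), (0.05362401902675629, 0.16040733456611633), 81.73176574707031) ((0.3310633897781372, 0.18837040662765503), (0.040481626987457275, 0.1210940033197403), 81.73175811767578)
```

View pics/w2.png

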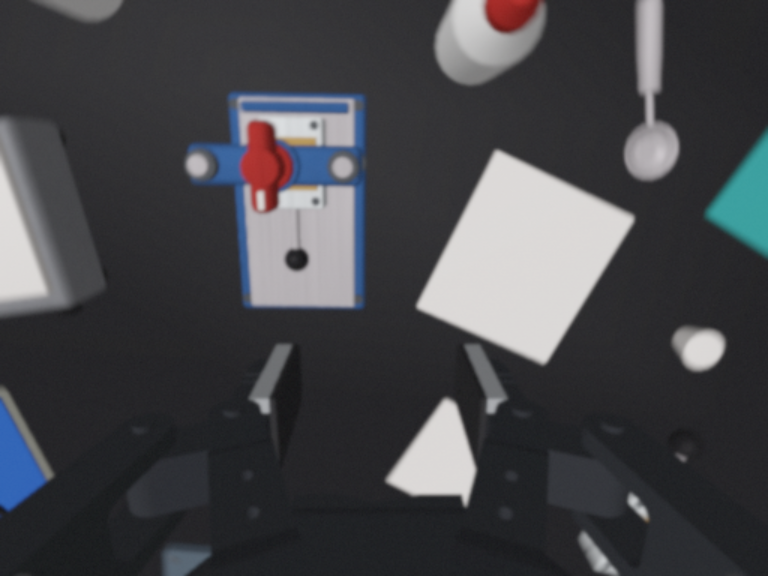

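From above, the knob bar runs from (261,122) to (264,212) in the 768-px view. The ball is at (297,259) and the bed front edge is horizontal at row 306, so the press yaw is about 0.085. Next I'll move over the knob.

servo_tool([
  {"xyz": [0.028, -0.037, 0], "roll": 0},
  {"xyz": [0.028, -0.037, 0], "roll": 0},
  {"xyz": [0, 0, 0.045], "roll": 0},
  {"xyz": [0, 0, 0], "roll": 0},
], gripper=100)

```text
t: 2.8
ee_pos: [0.6068, -0.0384, 0.2559]
eef_rot: [0.999, 0.045, -0.003, -0.0]
wrist_force: [-0.4, -1.1, 1.2]
width: 0.0521
grip_force: 0.0
```

```bash
python3 look.py pics/w3.png
python3 - <<'E'
from h import *
# bar direction/centre: scene+wrist red tops
c=cam("wrist");p=c["pixels"];hsv=cv2.cvtColor(p,cv2.COLOR_BGR2HSV);h,s,v=[hsv[...,i].astype(int) for i in range(3)]
m=((h<8)|(h>172))&(s>130)&(v>60)
b=max(blobs(m,150),key=lambda b:b[0])[2]
for r in range(0,384,8):
    x=np.where(b[r])[0]
    if len(x): print(r,x.min(),x.max(),ray(c,[[x.min(),r],[x.max(),r]],.168)[:,:2].round(4).tolist())
E
```

```text
t 2.8 [ 0.6068 -0.0384  0.2559] yaw 0.0899 w 0.0521 j7 -1.556 [ 0.999   0.0449 -0.0032 -0.    ]
red 2350 [448.5  42.5] ((0.7340981960296631, -0.18616868555545807), (0.032122787088155746, 0.07151749730110168), 33.937870025634766)
red 1272 [246.7 169.8] ((0.6132059097290039, -0.033064886927604675), (0.057612113654613495, 0.028000665828585625), 5.1150102615356445)
blue 1298 [211.4 174.5] ((0.5415865778923035, 0.03167010098695755), (0.0689641609787941, 0.14475710690021515), 78.18866729736328) ((0.5788478851318359, 0.0143328458070755), (0.05011743679642677, 0.10519741475582123), 78.18867492675781)
blue 1267 [282.9 174.1] ((0.5446732044219971, -0.09056166559457779), (0.13916684687137604, 0.07336939871311188), 7.981284141540527) ((0.581091046333313, -0.07449498027563095), (0.10113486647605896, 0.05331882834434509), 7.981181621551514)
0 483 495 [[0.7645, -0.2003], [0.7653, -0.2093]]
8 479 492 [[0.759, -0.1989], [0.7599, -0.2087]]
16 475 488 [[0.7534, -0.1974], [0.7543, -0.2074]]
24 471 484 [[0.7478, -0.196], [0.7487, -0.206]]
32 432 479 [[0.7397, -0.1675], [0.7429, -0.2038]]
40 416 471 [[0.733, -0.1564], [0.7368, -0.1993]]
48 411 463 [[0.727, -0.1539], [0.7306, -0.1947]]
56 409 455 [[0.7212, -0.1537], [0.7244, -0.19]]
64 410 450 [[0.7155, -0.1559], [0.7182, -0.1876]]
72 418 435 [[0.7101, -0.1637], [0.7113, -0.1773]]
```

View pics/w3.png

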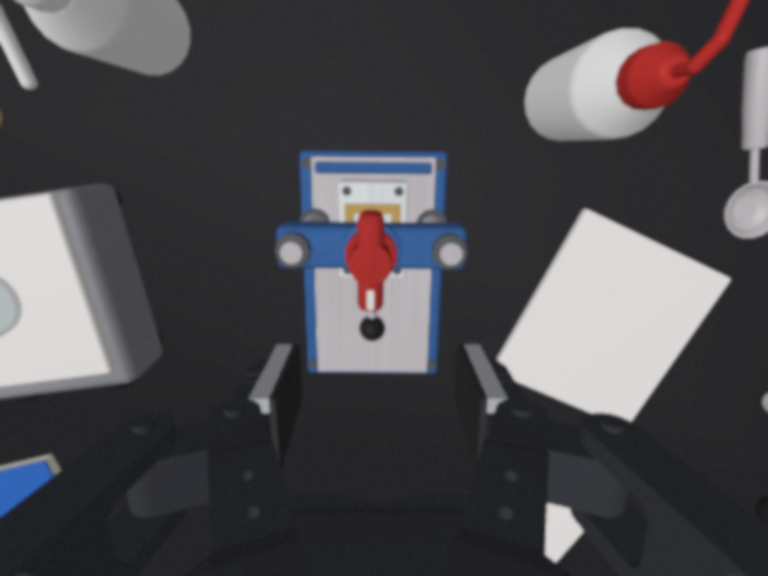

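Knob bar spans rows 211–311 at column 371. The nuts are at (292,250) and (451,251), the ball at (372,328). I'll cross-check the axis with the nut midpoint and get the move.

```bash
cat > go.py <<'E'
import sys
from h import *
s=get_state();R=Ro.from_quat(s["eef_rot"]).as_matrix()
t=np.array([float(x) for x in sys.argv[1:4]]);print("ee",np.round(s["ee_pos"],4),"tool move",(R.T@(t-s["ee_pos"])).round(4),"yaw",np.arctan2(R[1,0],R[0,0]).round(4),"tilt",R[2,:].round(4),"wf",np.round(s["wrist_force"],1),np.round(s["torque"],2),"t",round(s["t"],2))
E
python3 - <<'E'
from h import *
c=cam("wrist")
print("bar",ray(c,[[247,174],[247,141],[247,207.5]],.168).round(4)[:,:2],"nuts",ray(c,np.array([[292,250],[451,251],[371.5,250.5]])/1.5,.137).round(4),"ball",ray(c,[248,218.7],.042).round(4))
fe=ray(c,np.array([[308,373],[437,373]])/1.5,.009);print(fe.round(4))
E
python3 go.py .612 -.0335 .136
```

```text
bar [[ 0.6148 -0.034 ]
 [ 0.6439 -0.0316]
 [ 0.5834 -0.0366]] nuts [[ 0.6102  0.0178  0.137 ]
 [ 0.6186 -0.0863  0.137 ]
 [ 0.6144 -0.0342  0.137 ]] ball [[ 0.5214 -0.0411  0.042 ]]
[[ 0.4531  0.0193  0.009 ]
 [ 0.4645 -0.1122  0.009 ]]
ee [ 0.6092 -0.0394  0.2603] tool move [ 0.0031 -0.0057  0.1243] yaw 0.0871 tilt [ 1.6e-03  5.0e-04 -1.0e+00] wf [ 0.1  0.1 -0.1] [ 0.03 -0.01 -0.08] t 2.95
```

servo_tool([
  {"xyz": [0.0057, -0.005, 0], "roll": 0},
  {"xyz": [0, 0, 0.03], "roll": 0},
  {"xyz": [0, 0, 0.03], "roll": 0},
  {"xyz": [0, 0, 0.03], "roll": 0},
  {"xyz": [0, 0, 0.02], "roll": 0},
  {"xyz": [0, 0, 0.013], "roll": 0},
  {"xyz": [0, 0, 0], "roll": 0},
], gripper=150)

```text
t: 3.82
ee_pos: [0.6141, -0.033, 0.1356]
eef_rot: [0.999, 0.044, -0.0, -0.0]
wrist_force: [-0.0, 0.4, 0.7]
width: 0.035
grip_force: 0.0
```

```bash
python3 go.py .6145 -.034 .138
```

```text
ee [ 0.6141 -0.033   0.1356] tool move [ 0.0003  0.0011 -0.0024] yaw 0.0878 tilt [-4.e-04 -1.e-04 -1.e+00] wf [-0.   0.4  0.7] [0.01 0.03 0.01] t 3.83
```

servo_tool([
  {"xyz": [0, 0.001, -0.002], "roll": 0},
  {"xyz": [0, 0, 0], "roll": 0},
  {"xyz": [0, 0, 0], "roll": 0},
  {"xyz": [0, 0, 0], "roll": 0},
  {"xyz": [0, 0, 0], "roll": 0},
], gripper=255, newtons=120)

```text
t: 4.45
ee_pos: [0.6148, -0.033, 0.1394]
eef_rot: [0.999, 0.044, 0.001, -0.0]
wrist_force: [-1.8, 3.4, 6.6]
width: 0.0081
grip_force: 118.4
```

```bash
python3 go.py .6145 -.034 .138
```

```text
ee [ 0.6148 -0.033   0.1394] tool move [-0.0004  0.0009  0.0014] yaw 0.0884 tilt [ 2.2e-03 -8.0e-04 -1.0e+00] wf [-1.8  3.4  6.6] [ 0.65  0.42 -0.  ] t 4.45
```

Width 8 mm is unexpected for a 16 mm bar, so I'll look.

Run:
```python
from h import *
a=cam("wrist")["pixels"];b=cam("scene")["pixels"]
o=np.hstack([cv2.resize(a[120:384,120:384],(396,396)),cv2.resize(b[170:250,190:270],(396,396),interpolation=2)])
cv2.imwrite("pics/g.png",o)
```

```text
(no output)
```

View pics/g.png

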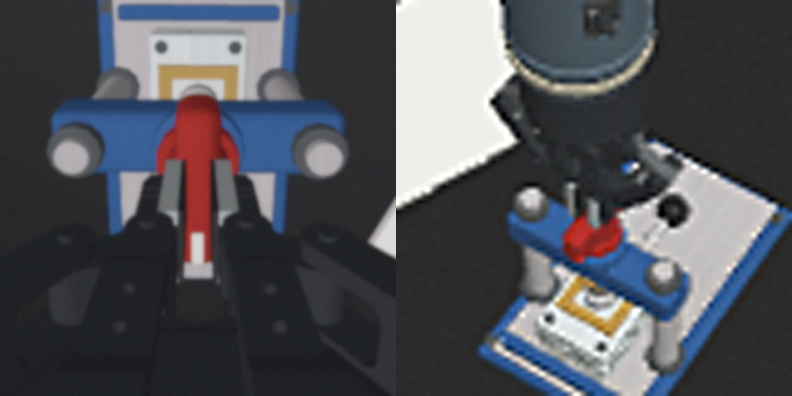

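The left half shows the pads on both sides of the red bar, so it is held; the pads simply flex. Now the breaking twist, where counter-clockwise is negative roll.

servo_tool([
  {"xyz": [0, 0, 0], "roll": -0.15},
  {"xyz": [0, 0, 0], "roll": -0.15},
  {"xyz": [0, 0, 0], "roll": -0.15},
  {"xyz": [0, 0, 0], "roll": 0},
], gripper=255)

```text
t: 5.05
ee_pos: [0.6144, -0.0317, 0.1393]
eef_rot: [0.964, 0.267, 0.001, -0.001]
wrist_force: [-4.0, 5.8, 5.3]
width: 0.0077
grip_force: 119.2
```

```bash
python3 go.py .6145 -.034 .138;  python3 look.py pics/x1.png|grep red
```

```text
ee [ 0.6144 -0.0317  0.1393] tool move [-0.0011  0.002   0.0013] yaw 0.5414 tilt [ 0.0025 -0.0015 -1.    ] wf [-4.   5.8  5.3] [1.39 0.82 0.  ] t 5.05
red 2579 [251.5 226.8] ((0.6135503053665161, -0.030195746570825577), (0.06217825785279274, 0.02693432755768299), 25.723730087280273)
```

servo_tool([
  {"xyz": [0, 0, 0], "roll": -0.17},
  {"xyz": [0, 0, 0], "roll": -0.17},
  {"xyz": [0, 0, 0], "roll": -0.17},
  {"xyz": [0, 0, 0], "roll": -0.17},
  {"xyz": [0, 0, 0], "roll": -0.17},
  {"xyz": [0, 0, 0], "roll": -0.17},
  {"xyz": [0, 0, 0], "roll": -0.17},
  {"xyz": [0, 0, 0], "roll": 0},
], gripper=255)

```text
t: 6.1
ee_pos: [0.6113, -0.0302, 0.1392]
eef_rot: [0.648, 0.762, -0.0, -0.003]
wrist_force: [-15.0, 10.6, 15.1]
width: 0.0079
grip_force: 122.5
```

```bash
python3 go.py .6145 -.034 .138;  python3 look.py pics/x2.png|grep -v blue
```

```text
ee [ 0.6113 -0.0302  0.1392] tool move [-0.0042  0.0025  0.0012] yaw 1.733 tilt [ 0.0039 -0.0035 -1.    ] wf [-15.   10.6  15.1] [2.29 3.43 0.  ] t 6.1
t 6.1 [ 0.6113 -0.0302  0.1392] yaw 1.733 w 0.0079 j7 -0.22 [ 6.475e-01  7.621e-01 -1.000e-04 -2.600e-03]
red 2569 [251.4 226.5] ((0.6092884540557861, -0.028744975104928017), (0.026996707543730736, 0.060948215425014496), 3.412748336791992)
```

servo_tool([
  {"xyz": [0.0025, -0.003, 0], "roll": 0},
  {"xyz": [0, -0.0006, 0], "roll": -0.16},
  {"xyz": [0, -0.0006, 0], "roll": -0.16},
  {"xyz": [0, -0.0006, 0], "roll": -0.16},
  {"xyz": [0, -0.0006, 0], "roll": -0.16},
  {"xyz": [0, 0, 0], "roll": 0},
], gripper=255)

```text
t: 6.9
ee_pos: [0.6094, -0.0311, 0.1394]
eef_rot: [0.376, 0.927, 0.001, 0.001]
wrist_force: [-1.8, 6.4, 5.9]
width: 0.0078
grip_force: 119.3
```

```bash
python3 go.py .6145 -.034 .138;  python3 look.py pics/x3.png|grep -v blue
```

```text
ee [ 0.6094 -0.0311  0.1394] tool move [-0.0057  0.0015  0.0014] yaw 2.3709 tilt [-2.0e-04  3.2e-03 -1.0e+00] wf [-1.8  6.4  5.9] [1.28 0.48 0.06] t 6.9
t 6.9 [ 0.6094 -0.0311  0.1394] yaw 2.3709 w 0.0078 j7 0.313 [3.759e-01 9.267e-01 1.500e-03 7.000e-04]
red 2644 [251.8 226.7] ((0.6085103750228882, -0.02982407808303833), (0.027351250872015953, 0.06330884993076324), 51.992061614990234)
```

servo_tool([
  {"xyz": [0, 0, 0], "roll": 0},
  {"xyz": [0, 0, 0], "roll": 0},
  {"xyz": [0, 0, 0], "roll": 0},
  {"xyz": [0, 0, -0.02], "roll": 0},
  {"xyz": [0, 0, -0.04], "roll": 0},
  {"xyz": [0, 0, -0.04], "roll": 0},
  {"xyz": [0, 0, 0], "roll": 0.17},
  {"xyz": [0, 0, 0], "roll": 0.17},
], gripper=150)

```text
t: 7.95
ee_pos: [0.6088, -0.0333, 0.2383]
eef_rot: [0.531, 0.847, 0.0, 0.001]
wrist_force: [-0.1, 1.3, -0.3]
width: 0.0352
grip_force: 0.0
```

servo_tool([
  {"xyz": [0, 0, 0], "roll": 0.18},
  {"xyz": [0, 0, 0], "roll": 0.18},
  {"xyz": [0, 0, 0], "roll": 0.18},
  {"xyz": [0, 0, 0], "roll": 0.18},
  {"xyz": [0, 0, 0], "roll": 0.18},
  {"xyz": [0, 0, 0], "roll": 0.18},
  {"xyz": [0, 0, 0], "roll": 0.18},
  {"xyz": [0, 0, 0], "roll": 0.18},
])

```text
t: 8.95
ee_pos: [0.6086, -0.0332, 0.2378]
eef_rot: [0.958, 0.287, -0.0, 0.0]
wrist_force: [0.8, -0.2, 0.7]
width: 0.0351
grip_force: 0.0
```

servo_tool([
  {"xyz": [0, 0, 0], "roll": 0.17},
  {"xyz": [0, 0, 0], "roll": 0.17},
  {"xyz": [0, 0, 0], "roll": 0.17},
  {"xyz": [-0.04, 0, 0], "roll": 0},
  {"xyz": [-0.05, 0, 0], "roll": 0},
  {"xyz": [-0.04, 0, 0], "roll": 0},
  {"xyz": [0, 0, 0], "roll": 0},
])

```text
t: 9.82
ee_pos: [0.4765, -0.0437, 0.2383]
eef_rot: [0.999, 0.038, -0.0, 0.0]
wrist_force: [0.5, -0.6, 0.3]
width: 0.0354
grip_force: 0.0
```

```bash
python3 go.py .522 -.041 .2;  python3 look.py pics/x4.png
python3 - <<'E'
from h import *
c=cam("wrist");p=c["pixels"].max(2)
print(proj(c,[[.522,-.041,.042],[.6115,-.0335,.168]]).round())
E
```

```text
ee [ 0.4765 -0.0437  0.2383] tool move [0.0456 0.0007 0.0383] yaw 0.0769 tilt [-5.e-04  1.e-03 -1.e+00] wf [ 0.5 -0.6  0.3] [ 0.03 -0.05  0.08] t 9.82
t 9.82 [ 0.4765 -0.0437  0.2383] yaw 0.0769 w 0.0354 j7 -1.585 [ 9.993e-01  3.840e-02 -2.000e-04  5.000e-04]
red 1720 [246.   19.1] ((0.5993353724479675, -0.030279040336608887), (0.026860877871513367, 0.04116808623075485), 4.34255838394165)
blue 1083 [206.   23.1] ((0.6290736198425293, 0.02662712149322033), (0.046559400856494904, 0.06301235407590866), 0.7255751490592957) ((0.6056097745895386, 0.008252273313701153), (0.033289846032857895, 0.04505368694663048), 0.7255863547325134)
blue 1588 [288.3  25.6] ((0.6373076438903809, -0.06841840595006943), (0.04458269476890564, 0.10276700556278229), 4.3425211906433105) ((0.611497163772583, -0.059705041348934174), (0.03187650069594383, 0.07347813993692398), 4.342503070831299)
blue 2845 [ 17.9 297.3] ((0.23212221264839172, 0.2860296666622162), (0.0750156119465828, 0.17019908130168915), 81.25270080566406) ((0.32179051637649536, 0.19372442364692688), (0.053635966032743454, 0.12169190496206284), 81.25270080566406)
[[253. 123.]
 [253.   6.]]
```

View pics/x4.png

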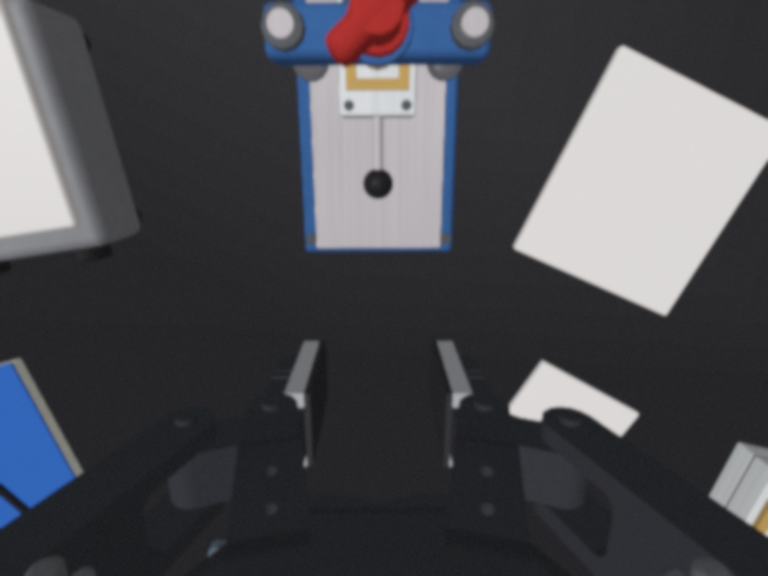

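The knob is now diagonal, about 130° from the start. The mould is still in place and the ball is at (378,184), where predicted. Next I'll descend to the ball.

servo_tool([
  {"xyz": [0.0455, 0, 0.04], "roll": 0},
  {"xyz": [0, 0, 0.05], "roll": 0},
  {"xyz": [0, 0, 0.05], "roll": 0},
  {"xyz": [0, 0, 0.04], "roll": 0},
  {"xyz": [0, 0, 0.02], "roll": 0},
  {"xyz": [0, 0, 0.01], "roll": 0},
  {"xyz": [0, 0, 0], "roll": 0},
], gripper=120)

```text
t: 10.8
ee_pos: [0.5248, -0.0393, 0.0272]
eef_rot: [0.999, 0.039, -0.0, -0.0]
wrist_force: [0.9, 0.1, 0.0]
width: 0.045
grip_force: 0.0
```

servo_tool([
  {"xyz": [0, 0, 0], "roll": 0},
  {"xyz": [0, 0, 0], "roll": 0},
  {"xyz": [0, 0, 0], "roll": 0},
  {"xyz": [0, 0, 0], "roll": 0},
], gripper=255, newtons=30)

```text
t: 11.3
ee_pos: [0.5245, -0.0395, 0.028]
eef_rot: [0.999, 0.039, 0.0, 0.0]
wrist_force: [-0.3, 0.4, 0.0]
width: -0.0002
grip_force: 0.0
```

```bash
python3 go.py .522 -.041 .026
```

```text
ee [ 0.5245 -0.0395  0.028 ] tool move [-0.0026  0.0013  0.002 ] yaw 0.0777 tilt [ 5.e-04  1.e-04 -1.e+00] wf [-0.3  0.4  0. ] [ 0.03 -0.    0.04] t 11.3
```

The gripper closed on nothing. I'll check where the ball is from the fixed camera.

Run:
```python
from h import *
c=cam("scene");print("scene ball@start",ray(c,[245.7,212],.042).round(4),"tcp->px",proj(c,[get_state()["ee_pos"],[.522,-.041,.042]]).round(1))
w=cam("wrist");print(proj(w,[get_state()["ee_pos"],[.522,-.041,.042]]).round(1))
s=cam("side")
o=np.hstack([cv2.resize(w["pixels"][100:384,110:394],(395,395)),cv2.resize(c["pixels"][180:260,200:280],(395,395),interpolation=2)])
cv2.imwrite("pics/b.png",o)
```

```text
scene ball@start [[ 0.5205 -0.0381  0.042 ]] tcp->px [[244.7 214.7]
 [244.8 211.9]]
[[252.5 220.4]
 [254.9 234.2]]
```

View pics/b.png

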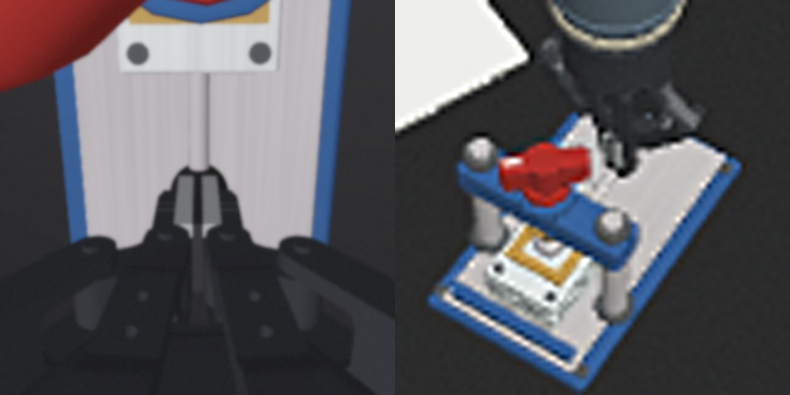

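The right picture shows the turned knob and the fingers at the ball. The left shows the rod (200,120) running into the closed fingers at (197,175). The fingers seem to hook or enclose the ball, so I'll test with a small pull.

servo_tool([
  {"xyz": [-0.005, 0, 0], "roll": 0},
  {"xyz": [-0.005, 0, 0], "roll": 0},
  {"xyz": [-0.005, 0, 0], "roll": 0},
  {"xyz": [0, 0, 0], "roll": 0},
], gripper=255)

```text
t: 11.95
ee_pos: [0.5088, -0.0407, 0.0277]
eef_rot: [0.999, 0.039, -0.0, 0.0]
wrist_force: [0.8, 1.1, 0.2]
width: -0.0
grip_force: 0.0
```

```bash
cat > br.py <<'E'
from h import *
c=cam("scene");p=c["pixels"];hsv=cv2.cvtColor(p,cv2.COLOR_BGR2HSV);h,s,v=[hsv[...,i].astype(int) for i in range(3)]
m=(h>12)&(h<26)&(s>90)&(v>110)
for a,ce,mm in blobs(m,15):
    if 150<ce[0]<300 and 120<ce[1]<280: print("brass",a,ce.round(1),"bed",ray(c,ce,.056).round(3),"tile",ray(c,ce,.048).round(3))
E
python3 go.py .522 -.041 .026; python3 br.py
```

```text
ee [ 0.5088 -0.0407  0.0277] tool move [0.0131 0.0013 0.0017] yaw 0.0778 tilt [-4.e-04  1.e-04 -1.e+00] wf [0.8 1.1 0.2] [0.01 0.03 0.02] t 11.95
brass 55 [229.1 232. ] bed [[ 0.624 -0.03   0.056]] tile [[ 0.621 -0.033  0.048]]
```

Run:
```python
from h import *
n=cam("scene");w=cam("wrist");o=cv2.imread("pics/scene0.png")
for p in(o,n["pixels"]):
    hsv=cv2.cvtColor(p,cv2.COLOR_BGR2HSV);h,s,v=[hsv[...,i].astype(int) for i in range(3)]
    for a,ce,mm in blobs((h>12)&(h<26)&(s>90)&(v>110),15):
        if 200<ce[0]<300 and 190<ce[1]<280: print(a,ce.round(1))
cv2.imwrite("pics/pull.png",np.hstack([cv2.resize(w["pixels"][60:384,110:394],(350,399)),cv2.resize(n["pixels"][180:260,200:280],(395,399),interpolation=2)]))
# last wrist rod darkness: row profile at columns around 252
g=cv2.cvtColor(w["pixels"],cv2.COLOR_BGR2GRAY)
for r in range(130,260,6): print(r,g[r,222:286:4].tolist())
```

```text
57 [229.  231.9]
55 [229.1 232. ]
130 [181, 182, 180, 183, 181, 181, 178, 190, 176, 140, 180, 183, 184, 186, 185, 180]
136 [179, 181, 180, 182, 181, 180, 177, 189, 176, 142, 180, 184, 184, 186, 185, 180]
142 [180, 181, 180, 182, 181, 180, 177, 189, 175, 141, 179, 184, 184, 185, 185, 181]
148 [180, 181, 179, 183, 180, 180, 176, 188, 174, 142, 179, 183, 184, 185, 185, 180]
154 [179, 181, 180, 182, 180, 180, 176, 188, 175, 141, 179, 184, 184, 185, 186, 180]
160 [180, 180, 180, 182, 180, 181, 175, 187, 175, 141, 178, 183, 184, 185, 186, 181]
166 [180, 181, 180, 183, 180, 181, 175, 187, 175, 141, 178, 183, 184, 186, 185, 181]
172 [180, 180, 180, 182, 181, 181, 174, 186, 175, 140, 179, 183, 185, 186, 185, 180]
178 [180, 179, 181, 183, 181, 182, 177, 185, 175, 140, 179, 184, 184, 186, 186, 180]
184 [182, 180, 181, 183, 182, 182, 177, 185, 175, 140, 178, 184, 184, 186, 185, 181]
190 [182, 179, 181, 183, 181, 182, 174, 185, 175, 140, 178, 182, 185, 186, 184, 181]
196 [181, 180, 181, 184, 168, 56, 60, 119, 122, 66, 28, 114, 183, 185, 185, 181]
202 [183, 180, 181, 150, 36, 34, 35, 35, 32, 31, 29, 27, 62, 183, 185, 181]
208 [183, 181, 178, 44, 35, 40, 43, 42, 39, 34, 28, 28, 25, 130, 185, 181]
214 [182, 180, 172, 37, 40, 44, 53, 55, 47, 38, 32, 30, 23, 104, 185, 180]
220 [183, 182, 181, 59, 38, 43, 44, 46, 41, 36, 33, 29, 26, 155, 185, 181]
226 [183, 181, 182, 171, 63, 80, 79, 37, 43, 81, 81, 45, 118, 186, 185, 181]
232 [184, 180, 182, 184, 147, 114, 115, 40, 49, 114, 114, 162, 184, 186, 184, 181]
238 [183, 117, 43, 43, 105, 114, 114, 35, 48, 114, 115, 91, 42, 45, 141, 180]
244 [149, 37, 38, 37, 111, 114, 114, 33, 41, 113, 114, 105, 39, 35, 37, 163]
250 [90, 47, 46, 52, 115, 116, 113, 33, 41, 113, 114, 112, 49, 47, 47, 120]
256 [43, 34, 33, 52, 115, 115, 113, 33, 36, 114, 114, 113, 43, 37, 36, 59]
```

Run:
```python
from h import *
w=cam("wrist");b=np.array([252.3,213]);print("C",w["C"].round(4));
for z in(.01,.02,.03,.042,.05):print(z,ray(w,b,z).round(4))
print("tilt-check proj",proj(w,[[.522,-.041,.042],[.5205,-.0395,.042]]).round(1))
# triangulate w/ earlier wrist views: view x4: TCP .4765 -.0437 .2383 yaw .0769 ball px (252,122.7)
H=np.array(w["hand_eye"]);q=[.9993,.0384,-.0002,.0005];R=Ro.from_quat(q).as_matrix()
c2=dict(w);c2["Rc"]=R@H[:3,:3];c2["C"]=R@H[:3,3]+[.4765,-.0437,.2383]
q=[.9990,.0436,-.0008,.0];R=Ro.from_quat(q).as_matrix()
c3=dict(w);c3["Rc"]=R@H[:3,:3];c3["C"]=R@H[:3,3]+[.6092,-.0394,.2603]
sc=cam("scene")
A=[];y=[]
for c,u in((w,b),(c2,[252,122.7]),(c3,[248,218.7]),(sc,[245.7,212])):
    d=(ray(c,u,0)-c["C"])[0];d/=np.linalg.norm(d);P=np.eye(3)-np.outer(d,d);A.append(P);y.append(P@c["C"])
x=np.linalg.lstsq(np.vstack(A),np.hstack(y),rcond=None)[0];print("tri",x.round(4))
for c in(w,c2,c3,sc):print(proj(c,x).round(1))
```

```text
C [ 0.5797 -0.0349  0.1985]
0.01 [[ 0.5075 -0.0406  0.01  ]]
0.02 [[ 0.5113 -0.0403  0.02  ]]
0.03 [[ 0.5152 -0.04    0.03  ]]
0.042 [[ 0.5198 -0.0396  0.042 ]]
0.05 [[ 0.5228 -0.0394  0.05  ]]
tilt-check proj [[255.1 209.4]
 [252.2 211.7]]
tri [ 0.5189 -0.0402  0.0379]
[[253.2 211.9]]
[[251.9 123.2]]
[[247.2 219. ]]
[[245.5 212. ]]
```

The mould has not moved, and the ball triangulates to (0.519,-0.040,0.04), yet the shut fingers passed it without touching. I suspect the fingertips are not at the reported height, so I'll probe the bed gently in front of the ball.

servo_tool([
  {"xyz": [-0.022, 0, 0], "roll": 0},
  {"xyz": [0, 0, 0.003], "roll": 0},
  {"xyz": [0, 0, 0.003], "roll": 0},
  {"xyz": [0, 0, 0.003], "roll": 0},
  {"xyz": [0, 0, 0.003], "roll": 0},
  {"xyz": [0, 0, 0], "roll": 0},
], gripper=255)

```text
t: 12.95
ee_pos: [0.4874, -0.0423, 0.0154]
eef_rot: [0.999, 0.039, -0.0, -0.0]
wrist_force: [0.2, 0.4, -0.1]
width: 0.0001
grip_force: 0.0
```

```bash
python3 go.py .519 -.040 .026
```

```text
ee [ 0.4874 -0.0423  0.0154] tool move [ 0.0316  0.0002 -0.0107] yaw 0.0779 tilt [-5.e-04 -1.e-04 -1.e+00] wf [ 0.2  0.4 -0.1] [-0.03 -0.03  0.02] t 12.95
```

There is no contact below bed level, so the fingertips end higher than reported. I'll keep probing.

servo_tool([
  {"xyz": [0, 0, 0.003], "roll": 0},
  {"xyz": [0, 0, 0.003], "roll": 0},
  {"xyz": [0, 0, 0.003], "roll": 0},
  {"xyz": [0, 0, 0.003], "roll": 0},
  {"xyz": [0, 0, 0.003], "roll": 0},
  {"xyz": [0, 0, 0], "roll": 0},
])

```text
t: 13.7
ee_pos: [0.4873, -0.0423, 0.0005]
eef_rot: [0.999, 0.039, -0.0, -0.0]
wrist_force: [0.1, 0.2, -0.1]
width: -0.0004
grip_force: 0.0
```

servo_tool([
  {"xyz": [0, 0, 0.002], "roll": 0},
  {"xyz": [0, 0, 0.002], "roll": 0},
  {"xyz": [0, 0, 0.002], "roll": 0},
  {"xyz": [0, 0, 0], "roll": 0},
])

```text
t: 14.2
ee_pos: [0.4873, -0.0423, -0.0055]
eef_rot: [0.999, 0.039, -0.0, -0.0]
wrist_force: [-0.3, 0.7, -0.3]
width: -0.0
grip_force: 0.0
```

servo_tool([
  {"xyz": [0, 0, 0.001], "roll": 0},
  {"xyz": [0, 0, 0.001], "roll": 0},
  {"xyz": [0, 0, 0.001], "roll": 0},
  {"xyz": [0, 0, 0.001], "roll": 0},
  {"xyz": [0, 0, 0], "roll": 0},
])

```text
t: 14.82
ee_pos: [0.4874, -0.0424, -0.0094]
eef_rot: [0.999, 0.039, -0.0, 0.0]
wrist_force: [-0.6, 0.6, 0.5]
width: 0.0001
grip_force: 0.0
```

servo_tool([
  {"xyz": [0, 0, 0.001], "roll": 0},
  {"xyz": [0, 0, 0.001], "roll": 0},
  {"xyz": [0, 0, 0.001], "roll": 0},
  {"xyz": [0, 0, 0], "roll": 0},
])

```text
t: 15.32
ee_pos: [0.4876, -0.0424, -0.0097]
eef_rot: [0.999, 0.039, 0.001, 0.0]
wrist_force: [-8.8, 0.7, 46.5]
width: 0.0002
grip_force: 23.4
```

Contact came at reported z ≈ -0.0095 on the 18 mm bed, so the real tips sit 27.5 mm above the reported TCP. That is why the fingers went over the ball. I'll raise, open and straddle the ball at the right height.

servo_tool([
  {"xyz": [0, 0, -0.01], "roll": 0},
  {"xyz": [0, 0, 0], "roll": 0},
  {"xyz": [0, 0, 0], "roll": 0},
  {"xyz": [0.01, 0, 0], "roll": 0},
  {"xyz": [0.01, 0, 0], "roll": 0},
  {"xyz": [0.0115, 0, 0], "roll": 0},
  {"xyz": [0, 0, 0], "roll": 0},
], gripper=120)

```text
t: 16.2
ee_pos: [0.5202, -0.0396, -0.0024]
eef_rot: [0.999, 0.039, 0.001, -0.0]
wrist_force: [-0.5, -0.3, -0.4]
width: 0.045
grip_force: 0.0
```

servo_tool([
  {"xyz": [0, 0, 0], "roll": 0},
  {"xyz": [0, 0, 0], "roll": 0},
  {"xyz": [0, 0, 0], "roll": 0},
  {"xyz": [0, 0, 0], "roll": 0},
], gripper=255, newtons=40)

```text
t: 16.7
ee_pos: [0.5184, -0.04, -0.0022]
eef_rot: [0.999, 0.039, -0.0, 0.0]
wrist_force: [-2.3, 0.0, 3.4]
width: 0.0215
grip_force: 39.0
```

Now holding the ball. I'll draw the mould out about 74 mm.

servo_tool([
  {"xyz": [-0.006, 0, 0], "roll": 0},
  {"xyz": [-0.01, 0, 0], "roll": 0},
  {"xyz": [-0.01, 0, 0], "roll": 0},
  {"xyz": [-0.01, 0, 0], "roll": 0},
  {"xyz": [-0.01, 0, 0], "roll": 0},
  {"xyz": [-0.01, 0, 0], "roll": 0},
  {"xyz": [-0.01, 0, 0], "roll": 0},
  {"xyz": [-0.008, 0, 0], "roll": 0},
], gripper=255)

```text
t: 17.7
ee_pos: [0.4446, -0.0457, -0.0022]
eef_rot: [0.999, 0.039, 0.0, -0.0]
wrist_force: [5.2, 1.2, -0.9]
width: 0.0214
grip_force: 39.3
```

servo_tool([
  {"xyz": [-0.001, 0, 0], "roll": 0},
  {"xyz": [0, 0, 0], "roll": 0},
])

```text
t: 17.95
ee_pos: [0.4431, -0.0459, -0.0023]
eef_rot: [0.999, 0.039, -0.001, 0.0]
wrist_force: [-1.0, -0.3, 4.0]
width: 0.0216
grip_force: 39.6
```

```bash
python3 go.py .519 -.040 .026;python3 br.py
```

```text
ee [ 0.4431 -0.0459 -0.0023] tool move [ 0.0761  0.     -0.0285] yaw 0.0777 tilt [-1.7e-03  2.0e-04 -1.0e+00] wf [-1.  -0.3  4. ] [0.05 0.06 0.01] t 17.95
brass 70 [244.6 213.4] bed [[ 0.534 -0.032  0.056]] tile [[ 0.53  -0.035  0.048]]
```

servo_tool([
  {"xyz": [0, 0, 0], "roll": 0},
  {"xyz": [0, 0, 0], "roll": 0},
  {"xyz": [0, 0, 0], "roll": 0},
  {"xyz": [0, 0, -0.02], "roll": 0},
  {"xyz": [0, 0, -0.05], "roll": 0},
  {"xyz": [0, 0, -0.06], "roll": 0},
  {"xyz": [0.02, 0, -0.05], "roll": -0.17},
  {"xyz": [0.02, 0, 0], "roll": -0.17},
], gripper=100)

```text
t: 19.0
ee_pos: [0.486, -0.0395, 0.1817]
eef_rot: [0.978, 0.21, 0.003, 0.001]
wrist_force: [-0.7, 0.1, -1.1]
width: 0.052
grip_force: 0.0
```

servo_tool([
  {"xyz": [0, 0, 0], "roll": -0.18},
  {"xyz": [0, 0, 0], "roll": -0.18},
  {"xyz": [0, 0, 0], "roll": -0.18},
  {"xyz": [0, 0, 0], "roll": -0.18},
  {"xyz": [0, 0, 0], "roll": -0.18},
  {"xyz": [0, 0, 0], "roll": -0.18},
  {"xyz": [0, 0, 0], "roll": -0.18},
  {"xyz": [0, 0, 0], "roll": -0.18},
], gripper=0)

```text
t: 20.0
ee_pos: [0.4831, -0.0394, 0.1775]
eef_rot: [0.596, 0.803, -0.0, -0.0]
wrist_force: [0.9, 0.0, 0.5]
width: 0.0856
grip_force: 0.0
```

servo_tool([
  {"xyz": [0, 0, 0], "roll": -0.18},
  {"xyz": [0, 0, 0], "roll": -0.18},
  {"xyz": [0, 0, 0], "roll": -0.18},
  {"xyz": [0, 0, 0], "roll": -0.18},
  {"xyz": [0, 0, 0], "roll": -0.18},
  {"xyz": [0, 0, 0], "roll": -0.18},
  {"xyz": [0, 0, 0], "roll": -0.18},
  {"xyz": [0, 0, 0], "roll": -0.11},
])

```text
t: 21.0
ee_pos: [0.4831, -0.0395, 0.1775]
eef_rot: [-0.045, 0.999, -0.0, -0.0]
wrist_force: [-0.3, 0.7, -0.0]
width: 0.0851
grip_force: 0.0
```

```bash
python3 go.py .5328 -.0389 .19;python3 br.py
cat > brw.py <<'E'
import sys
from h import *
zs=float(sys.argv[1])
c=cam("wrist");p=c["pixels"];hsv=cv2.cvtColor(p,cv2.COLOR_BGR2HSV);h,s,v=[hsv[...,i].astype(int) for i in range(3)]
cv2.imwrite("pics/last.png",p)
for a,ce,mm in blobs((h>12)&(h<26)&(s>90)&(v>90),150):
    q,ct=quad(mm);print("brass",a,ce.round(1),cv2.minAreaRect(ray(c,ct,zs)[:,:2].astype(np.float32)))
for a,ce,mm in blobs((s<40)&(v>190),800):
    q,ct=quad(mm);print("white",a,ce.round(),cv2.minAreaRect(ray(c,ct,.01)[:,:2].astype(np.float32)),ct.min(0),ct.max(0))
E
python3 brw.py .056
```

```text
ee [ 0.4831 -0.0395  0.1775] tool move [-0.0496 -0.0039 -0.0126] yaw -3.0509 tilt [ 7.e-04 -0.e+00 -1.e+00] wf [-0.3  0.7 -0. ] [-0.06 -0.01 -0.06] t 21.0
brass 68 [244.7 213.5] bed [[ 0.534 -0.032  0.056]] tile [[ 0.53  -0.035  0.048]]
brass 835 [247.4 222. ] ((0.534009575843811, -0.03832206130027771), (0.04459250345826149, 0.04321206361055374), 4.070980072021484)
white 1025 [80. 10.] ((0.34735190868377686, -0.2271100878715515), (0.025749409571290016, 0.060858942568302155), 5.3864054679870605) [43  0] [105  29]
white 17647 [ 58. 179.] ((0.5286939144134521, -0.26772961020469666), (0.1538904905319214, 0.17810611426830292), 70.71562957763672) [ 0 83] [138 271]
white 1543 [250. 218.] ((0.5523942708969116, -0.03656082972884178), (0.09046812355518341, 0.06335139274597168), 4.222950458526611) [222 186] [276 256]
white 3246 [497. 252.] ((0.5757802724838257, 0.2731741964817047), (0.17469419538974762, 0.04144758731126785), 18.787195205688477) [478 195] [511 315]
```

Mould measured at (0.534,-0.0385), yaw about 0.073. I'll descend over it fully open.

servo_tool([
  {"xyz": [-0.0508, -0.0036, 0], "roll": 0.017},
  {"xyz": [0, 0, 0.05], "roll": 0},
  {"xyz": [0, 0, 0.05], "roll": 0},
  {"xyz": [0, 0, 0.04], "roll": 0},
  {"xyz": [0, 0, 0.025], "roll": 0},
  {"xyz": [0, 0, 0.018], "roll": 0},
  {"xyz": [0, 0, 0], "roll": 0},
], gripper=0)

```text
t: 21.98
ee_pos: [0.5338, -0.0385, -0.006]
eef_rot: [-0.034, 0.999, -0.0, -0.001]
wrist_force: [-0.4, 0.4, -0.2]
width: 0.0854
grip_force: 0.0
```

```bash
python3 go.py .534 -.0385 -.006; python3 brw.py .056
```

```text
ee [ 0.5338 -0.0385 -0.006 ] tool move [-0.0002 -0.     -0.    ] yaw -3.0733 tilt [ 0.0017 -0.     -1.    ] wf [-0.4  0.4 -0.2] [ 0.   -0.02  0.03] t 21.98
brass 6514 [250.6 278.7] ((0.5345379710197449, -0.03851846605539322), (0.047152142971754074, 0.04537976160645485), 4.263932228088379)
white 11418 [289. 195.] ((0.5326327085494995, -0.03006932884454727), (0.13827884197235107, 0.0918857529759407), 3.800086259841919) [181 104] [361 336]
white 4038 [251. 280.] ((0.5630142688751221, -0.03675082325935364), (0.03786659240722656, 0.041042570024728775), 3.8573238849639893) [215 251] [286 308]
```

servo_tool([
  {"xyz": [0, 0, 0], "roll": 0},
  {"xyz": [0, 0, 0], "roll": 0},
  {"xyz": [0, 0, 0], "roll": 0},
  {"xyz": [0, 0, 0], "roll": 0},
], gripper=255, newtons=100)

```text
t: 22.52
ee_pos: [0.535, -0.0388, -0.0039]
eef_rot: [-0.034, 0.999, -0.001, 0.001]
wrist_force: [-0.9, -0.5, 9.5]
width: 0.0545
grip_force: 105.7
```

servo_tool([
  {"xyz": [0, 0, -0.005], "roll": 0},
  {"xyz": [0, 0, -0.01], "roll": 0},
  {"xyz": [0, 0, -0.015], "roll": 0},
  {"xyz": [0, 0, 0], "roll": 0},
])

```text
t: 23.02
ee_pos: [0.5352, -0.0384, 0.0261]
eef_rot: [-0.034, 0.999, 0.0, 0.001]
wrist_force: [0.4, 0.2, -7.5]
width: 0.0545
grip_force: 107.4
```

```bash
python3 go.py .5315 -.267 .024; python3 brw.py .086
```

```text
ee [ 0.5352 -0.0384  0.0261] tool move [ 0.0195 -0.2278  0.0021] yaw -3.0727 tilt [-0.0022 -0.     -1.    ] wf [ 0.4  0.2 -7.5] [ 0.   -0.13  0.02] t 23.02
brass 6283 [251.5 272.9] ((0.5340973734855652, -0.038143061101436615), (0.04651810973882675, 0.045194920152425766), 4.335538864135742)
white 4916 [ 14. 158.] ((0.5365875959396362, -0.18861234188079834), (0.024749936535954475, 0.1468174308538437), 80.73490905761719) [ 0 79] [ 43 292]
white 12936 [278. 190.] ((0.5481289029121399, -0.032405104488134384), (0.16960780322551727, 0.09813898801803589), 3.7742247581481934) [183 100] [342 336]
white 3471 [211. 134.] ((0.4878270626068115, -0.06616052240133286), (0.042220182716846466, 0.035031866282224655), 4.796990394592285) [180 102] [239 172]
white 3982 [252. 274.] ((0.5815286040306091, -0.034957125782966614), (0.04544330760836601, 0.048801157623529434), 4.114902496337891) [216 246] [287 303]
```

Lifted level. Carry to the tile.

servo_tool([
  {"xyz": [0, 0, -0.01], "roll": 0},
  {"xyz": [0, -0.02, -0.01], "roll": 0},
  {"xyz": [0.004, -0.036, 0], "roll": 0},
  {"xyz": [0.004, -0.036, 0], "roll": 0},
  {"xyz": [0.004, -0.036, 0], "roll": 0},
  {"xyz": [0.004, -0.036, 0], "roll": 0},
  {"xyz": [0.003, -0.036, 0], "roll": 0},
  {"xyz": [0, -0.028, 0], "roll": 0},
])

```text
t: 24.08
ee_pos: [0.5304, -0.2692, 0.0447]
eef_rot: [-0.034, 0.999, -0.0, -0.0]
wrist_force: [1.1, 0.2, -7.5]
width: 0.0543
grip_force: 107.4
```

servo_tool([
  {"xyz": [0, 0, 0], "roll": 0},
  {"xyz": [0, 0, 0], "roll": 0},
])

```text
t: 24.32
ee_pos: [0.531, -0.2666, 0.0448]
eef_rot: [-0.035, 0.999, 0.0, -0.0]
wrist_force: [1.1, 0.2, -8.0]
width: 0.0543
grip_force: 107.5
```

```bash
python3 go.py .5325 -.267 .0; python3 brw.py .106
python3 - <<'E'
from h import *
c=cam("wrist");x=proj(c,[[.5315+a*.0851*1.0+b*0,-.267,.01] for a in(-1,1) for b in(0,)]);print(x.round())
n=cam("scene");t=np.deg2rad(-19.1);X=np.array([np.cos(t),np.sin(t)]);Y=np.array([-X[1],X[0]])
P=[[*(np.array([.5315,-.267])+a*.09*X+b*.08*Y),.01] for a,b in((-1,-1),(-1,1),(1,1),(1,-1))]
print("predicted corners wrist",proj(c,P).round().tolist())
m=c["pixels"].copy()
for q in proj(c,P): cv2.circle(m,(int(q[0]),int(q[1])),4,(0,0,255),1)
cv2.imwrite("pics/tile.png",m)
E
```

```text
ee [ 0.531  -0.2666  0.0448] tool move [-0.0015 -0.0006  0.0448] yaw -3.0721 tilt [ 1.e-04  9.e-04 -1.e+00] wf [ 1.1  0.2 -8. ] [ 0.08 -0.04 -0.01] t 24.32
brass 6186 [251.7 272. ] ((0.5290347337722778, -0.2664232850074768), (0.04575066268444061, 0.04474196210503578), 4.2143073081970215)
white 15555 [178. 149.] ((0.5134446024894714, -0.31431564688682556), (0.06501346826553345, 0.17669443786144257), 70.89070129394531) [106  27] [240 273]
white 14764 [321. 154.] ((0.5297773480415344, -0.23831869661808014), (0.0999874696135521, 0.16057559847831726), 72.79154205322266) [261  70] [404 314]
white 1135 [273. 273.] ((0.5877900719642639, -0.24545370042324066), (0.046354878693819046, 0.017901428043842316), 3.942172050476074) [262 248] [286 301]
[[259.  78.]
 [243. 305.]]
predicted corners wrist [[187.0, 28.0], [412.0, 131.0], [297.0, 335.0], [107.0, 268.0]]
```

View pics/tile.png

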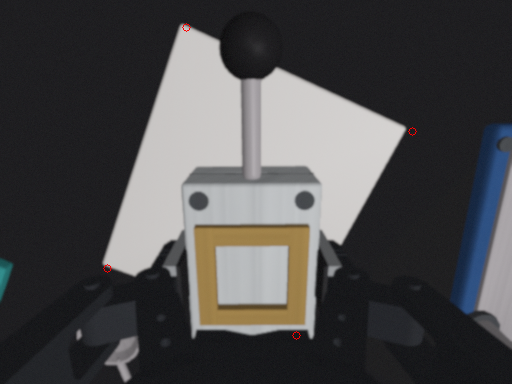

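The mould hangs level over the tile. The predicted corners (red) match within about 5 px, with the true tile roughly 3 mm further towards -y. I'll nudge and lower.

servo_tool([
  {"xyz": [0, -0.003, 0.01], "roll": 0},
  {"xyz": [0, 0, 0.012], "roll": 0},
  {"xyz": [0, 0, 0.012], "roll": 0},
  {"xyz": [0, 0, 0.01], "roll": 0},
  {"xyz": [0, 0, 0.006], "roll": 0},
  {"xyz": [0, 0, 0.003], "roll": 0},
  {"xyz": [0, 0, 0], "roll": 0},
])

```text
t: 25.35
ee_pos: [0.5314, -0.2702, -0.0083]
eef_rot: [-0.035, 0.999, 0.0, 0.0]
wrist_force: [0.8, 0.5, -7.8]
width: 0.0544
grip_force: 107.6
```

servo_tool([
  {"xyz": [0, 0, 0.001], "roll": 0},
  {"xyz": [0, 0, 0.001], "roll": 0},
  {"xyz": [0, 0, 0.001], "roll": 0},
  {"xyz": [0, 0, 0], "roll": 0},
])

```text
t: 25.85
ee_pos: [0.5313, -0.2703, -0.0114]
eef_rot: [-0.035, 0.999, 0.0, -0.0]
wrist_force: [0.5, -0.5, -7.6]
width: 0.0542
grip_force: 107.6
```

Not yet touching; expected contact is near -0.012.

servo_tool([
  {"xyz": [0, 0, 0.0005], "roll": 0},
  {"xyz": [0, 0, 0.0005], "roll": 0},
  {"xyz": [0, 0, 0], "roll": 0},
])

```text
t: 26.22
ee_pos: [0.5314, -0.2703, -0.0118]
eef_rot: [-0.035, 0.999, -0.0, 0.0]
wrist_force: [-2.8, 0.4, 3.5]
width: 0.0545
grip_force: 108.8
```

Contact made gently. Release and rise.

servo_tool([
  {"xyz": [0, 0, 0], "roll": 0},
  {"xyz": [0, 0, 0], "roll": 0},
  {"xyz": [0, 0, 0], "roll": 0},
  {"xyz": [0, 0, 0], "roll": 0},
], gripper=20)

```text
t: 26.72
ee_pos: [0.5315, -0.2702, -0.0123]
eef_rot: [-0.035, 0.999, 0.0, 0.0]
wrist_force: [0.8, -1.1, 0.7]
width: 0.0788
grip_force: 0.0
```

servo_tool([
  {"xyz": [0, 0, -0.02], "roll": 0},
  {"xyz": [0, 0, -0.05], "roll": 0},
  {"xyz": [0, 0, -0.05], "roll": 0},
  {"xyz": [0, 0, -0.05], "roll": 0},
  {"xyz": [0, 0, -0.04], "roll": 0},
  {"xyz": [0, 0, 0], "roll": 0},
  {"xyz": [0, 0, 0], "roll": 0},
])

```text
t: 27.6
ee_pos: [0.531, -0.2702, 0.198]
eef_rot: [-0.035, 0.999, -0.0, -0.0]
wrist_force: [0.2, -0.2, -1.1]
width: 0.0788
grip_force: 0.0
```

```bash
python3 go.py .5315 -.267 .0; python3 brw.py .048
python3 - <<'E'
from h import *
c=cam("wrist");p=c["pixels"]
hsv=cv2.cvtColor(p,cv2.COLOR_BGR2HSV);s,v=hsv[...,1],hsv[...,2]
m=((s<140)&(v>60)).astype(np.uint8)
b=max(blobs((v>150),1500),key=lambda b:b[0])
_,ct=quad(b[2]);W=ray(c,ct,.01)[:,:2].astype(np.float32);print("tile",b[0],cv2.minAreaRect(W),ct.min(0),ct.max(0))
E
```

```text
ee [ 0.531  -0.2702  0.198 ] tool move [-0.0007  0.0033  0.198 ] yaw -3.0723 tilt [ 1.e-04 -5.e-04 -1.e+00] wf [ 0.2 -0.2 -1.1] [0.   0.03 0.05] t 27.6
brass 754 [251.9 166.9] ((0.530188798904419, -0.2696300148963928), (0.04301033541560173, 0.0434163361787796), 3.9014365673065186)
white 16569 [251. 154.] ((0.5283130407333374, -0.2709767818450928), (0.15769512951374054, 0.177520290017128), 70.80479431152344) [166  59] [343 244]
white 1179 [67. 86.] ((0.459737092256546, -0.4823080897331238), (0.041217315942049026, 0.04140289127826691), 43.78810119628906) [48 67] [ 86 105]
white 3930 [437. 149.] ((0.5316330194473267, -0.03460853174328804), (0.13105234503746033, 0.10558702796697617), 3.9081523418426514) [397 120] [500 225]
tile 19432 ((0.5284436345100403, -0.2711489200592041), (0.15940618515014648, 0.1798233687877655), 70.76427459716797) [165  59] [344 245]
```

The mould is within 3 mm of the tile centre, square-on, and the fingers are clear. Handing in.

```bash
python3 -c "from bench import *;print(finish_job())"
```

```text
the job is handed in; nothing more can be done
None
```

I handed the job in at about 28 s: the knob is turned out about 2.3 rad and the mould rests flat about 3 mm from the tile's centre; bystanders weren't rechecked and no verdict came back.

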